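# Set up the sharpening station

## Task

Set up the sharpening station: seat the diamond plate, the orange-brown stone, the white stone and the leather strop each in the wooden bench holder cut to its size, so that every one lies flat on the floor of its holder between the stops. They chip easily, so lower them right down before you let go, and leave the green case and the brown wooden palm plane lying where they are.

Things in the scene. Friction and masses are not known exactly. Their poses are not given: they have to be found in the camera images.
- coarse_plate: Coarse diamond plate: blue plastic block with a bright steel face full of small dark round holes, about 0.4 kg, 140 (along its x) x 54 (y) x 24 mm high. Origin: centre of its underside; z up. Loose, lies flat on the bench with x roughly away from the robot. Either way round is right in its holder.
- medium_stone: Medium sharpening stone: orange-brown block with a darker worn patch on top, about 0.33 kg, 120 (along its x) x 46 (y) x 26 mm high. Origin: centre of its underside; z up. Loose, lies flat on the bench with x roughly away from the robot. Either way round is right in its holder.
- fine_stone: Fine sharpening stone: white block, about 0.2 kg, 100 (along its x) x 38 (y) x 22 mm high. Origin: centre of its underside; z up. Loose, lies flat on the bench with x roughly away from the robot. Either way round is right in its holder.
- strop: Strop: narrow pale wooden block faced with dark brown leather that has a green smear of honing compound, about 0.14 kg, rigid, 152 (along its x) x 34 (y) x 22 mm high. Origin: centre of its underside; z up. Loose, lies flat on the bench with x roughly away from the robot. Either way round is right in its holder.
- coarse_holder_seat (a point): Dark brown wooden holder of the coarse diamond plate, fixed, 174 (x) x 88 (y) mm. Point: centre of its tan cork floor, 14 mm above the bench; x lengthwise, z up. Floor 146 x 60 mm (3 mm play each side); stops rise 12 mm above it, leaning out to 160 x 74 mm at the top. Stops: across both ends, and 20 mm long at the corners; the middle 106 mm of each long side is open for fingers.
- medium_holder_seat (a point): Green painted wooden holder of the medium stone, fixed, 154 (x) x 80 (y) mm. Point: centre of its tan cork floor, 14 mm above the bench; x lengthwise, z up. Floor 126 x 52 mm (3 mm play each side); stops rise 12 mm above it, leaning out to 140 x 66 mm at the top. Stops: across both ends, and 20 mm long at the corners; the middle 86 mm of each long side is open for fingers.
- fine_holder_seat (a point): Pale plain wooden holder of the fine stone, fixed, 134 (x) x 72 (y) mm. Point: centre of its tan cork floor, 14 mm above the bench; x lengthwise, z up. Floor 106 x 44 mm (3 mm play each side); stops rise 12 mm above it, leaning out to 120 x 58 mm at the top. Stops: across both ends, and 20 mm long at the corners; the middle 66 mm of each long side is open for fingers.
- strop_holder_seat (a point): Long narrow red-painted wooden holder of the strop, fixed, 186 (x) x 68 (y) mm. Point: centre of its tan cork floor, 14 mm above the bench; x lengthwise, z up. Floor 158 x 40 mm (3 mm play each side); stops rise 12 mm above it, leaning out to 172 x 54 mm at the top. Stops: across both ends, and 20 mm long at the corners; the middle 118 mm of each long side is open for fingers.
- green_case: Bystander: dark green closed case with rounded corners, 57 x 140 (its y) x 26 mm, lying among the stones with its length roughly away from the robot; no stone, to be left alone. Origin: centre of its underside.
- block_plane: Bystander: palm plane, from above a plain brown wooden block with rounded ends, 50 x 100 (its y) x 42 mm, lying in front of the paper heap, beyond the stones, with its length roughly across; to be left alone. Origin: centre of its underside.

How it is judged:
At the end, for the whole second after the job is handed in: Each piece rests released in its own holder: centre within 8 mm of the floor's centre, underside within 4 mm of the floor, level within 0.06 rad, long axis within 0.15 rad of the holder's (either way round); green case and palm plane within 20 mm of where they lay (horizontal distance between coarse_plate and coarse_holder_seat below 0.008 m and z of coarse_plate in the frame of coarse_holder_seat between -0.004 and 0.004 m and angle between each of coarse_plate, medium_stone, fine_stone, strop's own z axis and vertical below 0.06 rad and angle between the x axis of coarse_plate and the x axis of coarse_holder_seat, either way round below 0.15 rad and linear speed of each of coarse_plate, medium_stone, fine_stone, strop below 0.02 m/s and horizontal distance between medium_stone and medium_holder_seat below 0.008 m and z of medium_stone in the frame of medium_holder_seat between -0.004 and 0.004 m and angle between the x axis of medium_stone and the x axis of medium_holder_seat, either way round below 0.15 rad and horizontal distance between fine_stone and fine_holder_seat below 0.008 m and z of fine_stone in the frame of fine_holder_seat between -0.004 and 0.004 m and angle between the x axis of fine_stone and the x axis of fine_holder_seat, either way round below 0.15 rad and horizontal distance between strop and strop_holder_seat below 0.008 m and z of strop in the frame of strop_holder_seat between -0.004 and 0.004 m and angle between the x axis of strop and the x axis of strop_holder_seat, either way round below 0.15 rad and distance of each of green_case, block_plane from where it was at the start of the episode below 0.02 m); the robot touches nothing.
It fails at once if the coarse plate is let go of with its underside more than 40 mm above the bench (26 mm above a holder's floor) (height (world z) of coarse_plate above 0.04 m and contact force between the fingers and coarse_plate below 0.02 N).
It fails at once if the medium stone is let go of with its underside more than 40 mm above the bench (26 mm above a holder's floor) (height (world z) of medium_stone above 0.04 m and contact force between the fingers and medium_stone below 0.02 N).
It fails at once if the fine stone is let go of with its underside more than 40 mm above the bench (26 mm above a holder's floor) (height (world z) of fine_stone above 0.04 m and contact force between the fingers and fine_stone below 0.02 N).
It fails at once if the strop is let go of with its underside more than 40 mm above the bench (26 mm above a holder's floor) (height (world z) of strop above 0.04 m and contact force between the fingers and strop below 0.02 N).
It fails at once if the green case or the palm plane is moved by more than 20 mm (distance of any of green_case, block_plane from where it was at the start of the episode above 0.02 m).
It also fails if it takes over 88 s, if anything falls off the work surface, if the arm or the gripper's body presses on something with over 40 N, if the wrist force passes 120 N, or if a joint passes its speed limit or range.

## Robot

A 6-joint arm with a two-finger parallel gripper is mounted at the origin on a cart in front of the work surface, level with it; the furniture and walls round the work are solid. World frame = base frame: x ahead of the robot, y to its left, z up, the work surface at z = 0. Lengths are in m, angles in rad, forces in N, time in s.
With the tool pointing down it reaches from about 0.3 to 0.875 m from the base axis. Payload 4.2 kg.
Tool frame: the origin (TCP) lies midway between the tips of the shut fingers; the grasp point (between the pads) lies 19 mm behind it (bot.grip_depth is the distance from the TCP to the grasp point, in m); z points along the fingers, y is the line along which they close (so a half turn about z gives the same grasp; the last joint's range is limited). The gripper opens to 85 mm and grips with 20 to 120 N. Pads are 22 mm wide; open, the fingers measure 114 mm over their backs; the gripper's body (76 mm by 85 mm) begins 54 mm behind the grasp point. The pads swing forward as they close: fully open they stand 13 mm farther back than shut.
Start: joints at [-1.25, 0.32, 1.565, -0, 1.257, -0.02], TCP at [0.192, -0.542, 0.231] pointing down, gripper open.
Joint ranges: [-3.11, 3.11], [-0.84, 2.01], [0.21, 2.61], [-1.34, 4.49], [0.05, 2.63], [-2.56, 2.56]. Speed limits (rad/s): [2.57, 2.57, 3.14, 3.14, 3.14, 3.14].

## Interface

Orientations are given as a 3x3 rotation matrix whose columns are the frame's x, y, z axes.
In Python, from plant import telemetry, read_camera, camera_model, order, bot gives the robot as it stands.
- The arm moves only by the shell command python3 -m crank 'ROWS' [FORCE]. ROWS is JSON, one flat list of numbers, 7 for each row, row after row: the opening, from 0 (shut) to 1 (fully open), then the shift along the tool's x, y, z scaled (see below), then the turn, a rotation vector about the tool's x, y, z scaled (see below). A call has 1 to 8 rows; each row shifts and turns the commanded pose from where the row before left it, along the tool's axes as they then stand; what a row does not reach is not made up. The controller multiplies each number of a shift by 0.4 m and each number of a turn by 0.5 rad. A row lasts 1/8 s, in which the tool goes at most 62.5 mm and 10.7 degrees, less where a joint would pass 70% of its speed; a pose out of reach is approached as far as the arm can. A call with a number of a shift or a turn outside -1 to 1 is refused whole. A call with a gripper value outside its range is refused whole. The fingers move at their own pace and stop on an object; FORCE is the grip in N (left out, the last holds). Time passes only in rows, so rows that do not move let the fingers close. It gives the time, the measured TCP pose, the force, the opening and the grip force at its end, in the units of the state.
- telemetry.state(): the state, without advancing time (a new reading comes with each control period).
- read_camera(name): name is "scene" or "side" or "wrist"; returns the picture (480x640x3 uint8, red, green, blue); there is no depth.
- camera_model(name): a dict with "K" (3x3 intrinsics, pixels), "R" (3x3) and "t" (3): a world point X has camera coordinates R X + t; the wrist camera has in their place "tool_from_camera" (4x4, takes a point from camera to tool coordinates, whose origin is the TCP and whose axes are the flange's). Camera axes: x right, y down, z forward; pixel columns grow to the right and rows downward; lengths in m; the calibration is good to about 2 mm. A picture is of the moment at which its call begins: read the wrist's pose just before it. camera_model takes no time and is no camera call.
- order.finish_job(): hands the job in; it is judged then, once.
The state is a dict: "clock": time; "joints": joint angles; "qd": joint speeds; "joint_torque": joint torques, N m; "ee_pos": TCP position; "tcp_rot": TCP orientation; "contact_force": force on the tool from outside, world axes, zero at the start; "torque": the same for the moment, N m; "grip_width": finger opening in m; "finger_force": force on a finger pad.
Only numpy, scipy, OpenCV 4.12 (cv2) and the standard library are available. Lean on these libraries where they do the work, as an engineer would, in place of code of your own. Each camera call takes 0.05 s, during which the arm holds its last target. There are 200 camera calls.

## Working session

There is one attempt and no reset: what is moved stays moved. The work goes in short steps, Python scripts to look and compute and a shell command to move; the robot and the scene stay as the last step left them, time stands still between calls to the robot, and variables do not carry over. Pictures are saved under pics/ and viewed, at most 14 in all, crops included, and the job is handed in when it is done.

```bash
ls; mkdir -p pics
python3 - <<'E'
from plant import telemetry, read_camera, camera_model, order, bot
import cv2, numpy as np
np.set_printoptions(precision=4,suppress=True)
for n in ("scene","side","wrist"):
    im=read_camera(n); cv2.imwrite(f"pics/{n}0.png",im[:,:,::-1])
    print(n,camera_model(n))
s=telemetry.state(); print(s)
E
```

```text
pics
scene {'K': array([[525.8061,   0.    , 322.6811],
       [  0.    , 525.8061, 238.1261],
       [  0.    ,   0.    ,   1.    ]]), 'R': array([[-0.7639, -0.645 , -0.0186],
       [-0.4544,  0.5581, -0.6944],
       [ 0.4582, -0.522 , -0.7194]]), 't': array([0.3581, 0.3016, 1.08  ])}
side {'K': array([[537.7633,   0.    , 317.4473],
       [  0.    , 537.7633, 243.8913],
       [  0.    ,   0.    ,   1.    ]]), 'R': array([[-0.795 , -0.6065,  0.0018],
       [-0.2569,  0.334 , -0.9069],
       [ 0.5495, -0.7215, -0.4214]]), 't': array([0.3578, 0.2137, 0.819 ])}
wrist {'K': array([[333.7254,   0.    , 319.7183],
       [  0.    , 333.7254, 239.2565],
       [  0.    ,   0.    ,   1.    ]]), 'tool_from_camera': array([[ 0.    , -0.9638, -0.2668,  0.0673],
       [ 1.    ,  0.    ,  0.    , -0.0002],
       [-0.    , -0.2668,  0.9638, -0.1429],
       [ 0.    ,  0.    ,  0.    ,  1.    ]])}
{'clock': 0.15, 'joints': array([-1.25  ,  0.3202,  1.5654, -0.    ,  1.2574, -0.02  ]), 'qd': array([ 0.0008, -0.0018, -0.0016,  0.002 ,  0.0004,  0.0005]), 'joint_torque': array([  0.0008, -41.584 , -23.4346,   0.0001,   0.006 ,  -0.    ]), 'ee_pos': array([ 0.1921, -0.5416,  0.2307]), 'tcp_rot': array([[ 0.9425,  0.3343, -0.0004],
       [ 0.3343, -0.9425,  0.0013],
       [ 0.    , -0.0014, -1.    ]]), 'contact_force': array([0.4788, 0.3971, 0.368 ]), 'torque': array([-0.0597,  0.0141, -0.0089]), 'finger_force': 0.0, 'grip_width': 0.08512869269700973}
```

View pics/scene0.png

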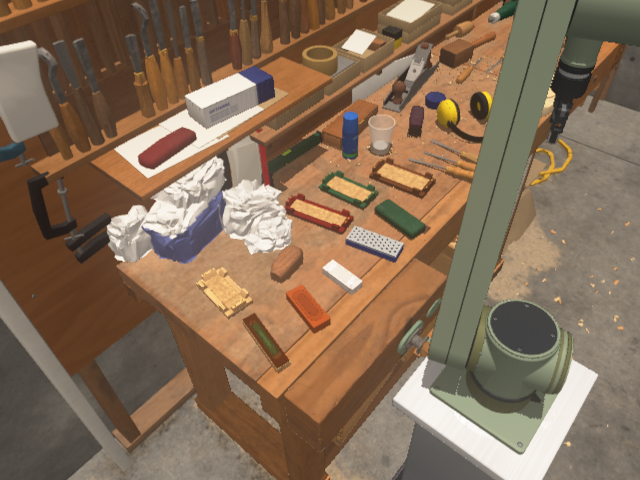

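View pics/side0.png

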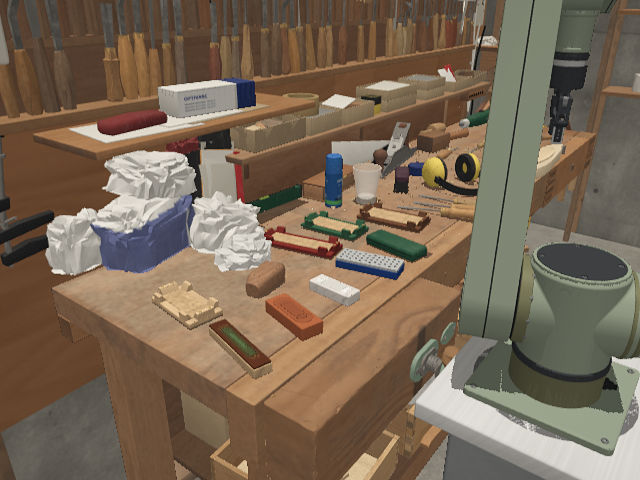

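The scene view shows, left to right: strop (265,341), orange stone (307,307), white (342,276), plate (375,243) and case (400,218). The plane is at (287,263). Holders are pale (223,291), red (318,213), green (347,188) and brown (403,176). The side view shows the same layout. I'll get rough positions by rays, then triangulate from both views.

```bash
cat > h.py <<'E'
from plant import telemetry, read_camera, camera_model, order, bot
import cv2, numpy as np
np.set_printoptions(precision=4,suppress=True)
def cam(name,s=None):
    m=camera_model(name)
    if name!="wrist":
        return m["K"],m["R"].T,-m["R"].T@m["t"]
    T=m["tool_from_camera"]; s=s or telemetry.state()
    R=s["tcp_rot"]
    return m["K"],R@T[:3,:3],R@T[:3,3]+s["ee_pos"]
def ray(c,uv):
    K,R,o=c
    uv=np.atleast_2d(uv).astype(float)
    d=(R@np.linalg.inv(K)@np.c_[uv,np.ones(len(uv))].T).T
    return o,d
def plane(c,uv,z):
    o,d=ray(c,uv); return o+d*((z-o[2])/d[:,2])[:,None]
def proj(c,X):
    K,R,o=c; p=(K@R.T@(np.atleast_2d(X)-o).T).T; return p[:,:2]/p[:,2:]
def tri(c1,u1,c2,u2):
    out=[]
    for a,b in zip(np.atleast_2d(u1),np.atleast_2d(u2)):
        A=np.zeros((3,3));B=np.zeros(3)
        for c,u in((c1,a),(c2,b)):
            o,d=ray(c,u);d=d[0]/np.linalg.norm(d[0]);P=np.eye(3)-np.outer(d,d);A+=P;B+=P@o
        out.append(np.linalg.solve(A,B))
    return np.array(out)
E
python3 - <<'E'
from h import *
a=cam("scene");b=cam("side")
N="strop orange white plate case plane pale red green brown".split()
u=[(265,341),(307,307),(342,276),(375,243),(400,218),(287,263),(223,291),(318,213),(347,188),(403,176)]
v=[(240,345),(294,316),(334,289),(370,263),(396,244),(266,279),(187,304),(303,242),(335,226),(394,217)]
X=tri(a,u,b,v);Y=plane(a,u,.02)
for n,x,y in zip(N,X,Y):print(n,x,y)
E
```

```text
strop [0.433  0.2341 0.0167] [0.4325 0.2364 0.02  ]
orange [0.4266 0.1035 0.009 ] [0.4222 0.1102 0.02  ]
white [ 0.4224 -0.0178  0.0115] [ 0.4179 -0.0123  0.02  ]
plate [ 0.4262 -0.1569  0.0116] [ 0.4212 -0.1505  0.02  ]
case [ 0.4277 -0.2714  0.0142] [ 0.4239 -0.2664  0.02  ]
plane [0.5521 0.038  0.0149] [0.5487 0.041  0.02  ]
pale [0.6117 0.1953 0.0099] [0.6059 0.2009 0.02  ]
red [ 0.6096 -0.1503  0.0127] [ 0.606  -0.1436  0.02  ]
green [ 0.6179 -0.2891  0.0046] [ 0.6093 -0.2736  0.02  ]
brown [ 0.5255 -0.4321  0.0058] [ 0.5164 -0.4169  0.02  ]
```

```bash
python3 -m crank '[1,0,0,-0.07,0,0,0.34, 1,0,0,-0.07,0,0,0.34, 1,0.1,-0.11,0,0,0,0, 1,0.1,-0.11,0,0,0,0, 1,0.1,-0.11,0,0,0,0, 1,0.1,-0.11,0,0,0,0, 1,0.1,-0.11,0,0,0,0, 1,0.1,-0.11,0,0,0,0]' && python3 -m crank '[1,0.1,-0.11,0,0,0,0, 1,0,0,0,0,0,0, 1,0,0,0,0,0,0]'
cat > snap.py <<'E'
import sys,pickle
from h import *
s=telemetry.state(); im=read_camera("wrist")
cv2.imwrite(f"pics/{sys.argv[1]}.png",im[:,:,::-1]); pickle.dump(s,open(f"{sys.argv[1]}.pkl","wb"))
print(s["clock"],s["ee_pos"],s["tcp_rot"][:,0],np.abs(s["qd"]).max())
E
python3 snap.py w1
python3 -m crank '[1,0,-0.13,0,0,0,0, 1,0,-0.13,0,0,0,0, 1,0,-0.13,0,0,0,0, 1,0,-0.13,0,0,0,0, 1,0,0,0,0,0,0, 1,0,0,0,0,0,0]'; python3 snap.py w2
```

```text
clock: 1.15
ee_pos: [0.4329, -0.2761, 0.2872]
tcp_rot: [[1.0, 0.001, -0.0], [0.001, -1.0, -0.0], [-0.0, 0.0, -1.0]]
contact_force: [1.0, -0.9, -0.3]
grip_width: 0.0852
finger_force: 0.0
clock: 1.52
ee_pos: [0.4716, -0.2338, 0.287]
tcp_rot: [[1.0, 0.001, -0.001], [0.001, -1.0, -0.0], [-0.001, 0.0, -1.0]]
contact_force: [0.2, 0.2, -0.5]
grip_width: 0.0853
finger_force: 0.0
1.525 [ 0.4716 -0.2338  0.287 ] [ 1.      0.0015 -0.0011] 0.031216285904971004
clock: 2.33
ee_pos: [0.4716, -0.0271, 0.2874]
tcp_rot: [[1.0, -0.001, 0.0], [-0.001, -1.0, -0.001], [0.0, 0.001, -1.0]]
contact_force: [-0.4, -0.4, 0.2]
grip_width: 0.0855
finger_force: 0.0
2.325 [ 0.4716 -0.0271  0.2874] [ 1.     -0.0007  0.0002] 0.01828839861348785
```

View pics/w1.png

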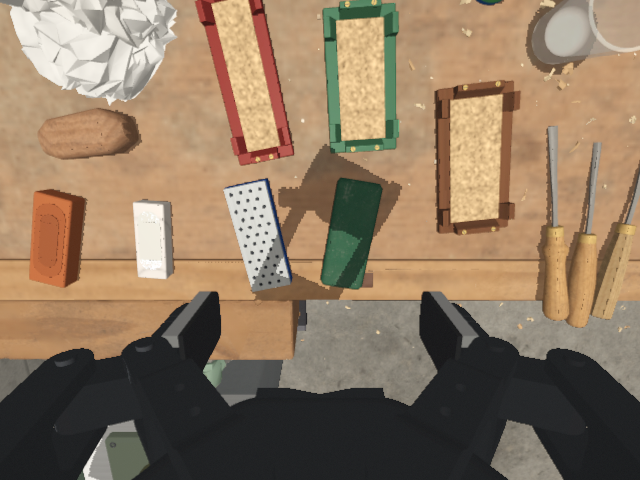

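View pics/w2.png

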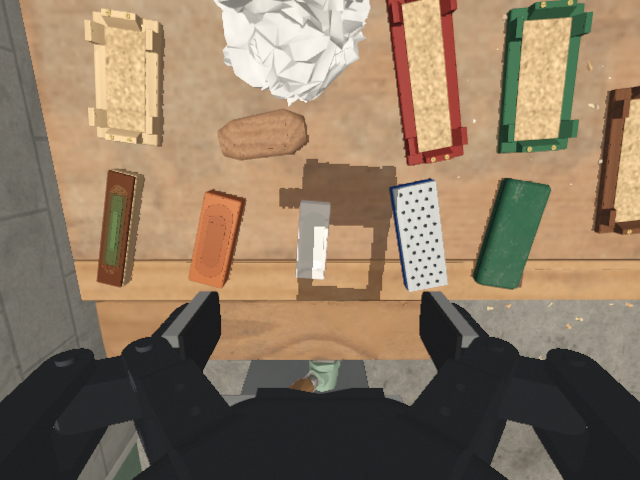

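w1 shows plate (258,235), case (350,232), white (153,240), orange (57,238), plane (88,133), and red, green and brown holders, with the red one cut at the top. w2 adds strop (118,230) and pale holder (125,78). I need views farther forward to get whole holders.

```bash
python3 -m crank '[1,0.12,0,0,0,0,0, 1,0.12,0,0,0,0,0, 1,0,0,0,0,0,0, 1,0,0,0,0,0,0]'|head -2; python3 snap.py w3
python3 -m crank '[1,0,0.13,0,0,0,0, 1,0,0.13,0,0,0,0, 1,0,0.13,0,0,0,0, 1,0,0.13,0,0,0,0, 1,0,0,0,0,0,0, 1,0,0,0,0,0,0]'|head -2; python3 snap.py w4
python3 - <<'E'
import cv2,numpy as np
a=[cv2.imread(f"pics/w{i}.png") for i in (3,4)]
cv2.imwrite("pics/w34.png",np.vstack([cv2.resize(x[:320],(600,300)) for x in a]))
E
```

```text
clock: 2.88
ee_pos: [0.5671, -0.0271, 0.2868]
2.875 [ 0.5671 -0.0271  0.2868] [ 1.     -0.0014 -0.0018] 0.02785558578738077
clock: 3.68
ee_pos: [0.567, -0.2334, 0.2877]
3.675 [ 0.567  -0.2334  0.2877] [ 1.     -0.0001  0.0001] 0.02769617044160746
```

View pics/w34.png

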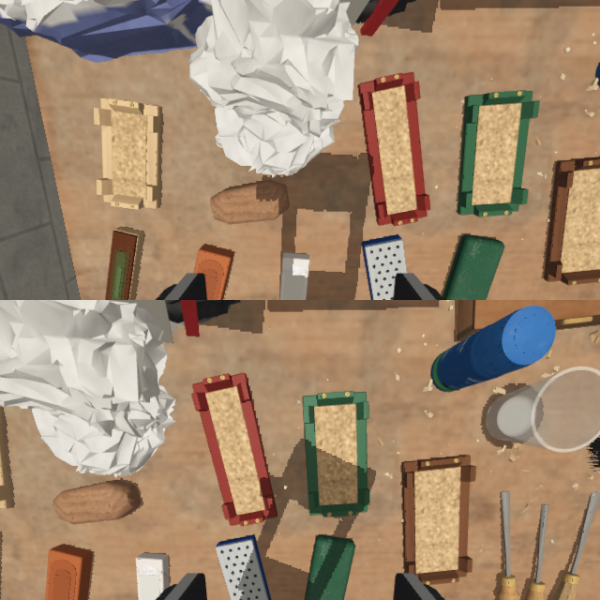

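The stacked w3/w4 view shows all four holders whole with tan floors. Red is central in both, pale is in w3 at full-frame (140,163), and the paper heap is between pale and red. Next I'll segment colours.

Run:
```python
import cv2,numpy as np
I={i:cv2.imread(f"pics/w{i}.png") for i in (1,2,3,4)}
H={i:cv2.cvtColor(cv2.medianBlur(I[i],3),cv2.COLOR_BGR2HSV) for i in I}
P=dict(orange=[(1,58,210),(1,76,240),(1,45,195),(2,215,240),(2,233,250),(2,205,205)],
white=[(1,153,210),(1,169,240),(2,306,240),(2,321,240),(2,318,210)],
plate=[(1,250,200),(1,275,270),(2,420,200),(2,396,240)],
strop=[(2,104,250),(2,117,225),(2,131,240),(2,136,220),(2,122,180)],
bench=[(1,200,200),(2,170,220),(1,400,220),(2,360,210),(3,160,250),(2,230,270)],
cork=[(3,130,150),(3,140,180),(3,420,150),(3,530,160),(4,245,440-300),(4,360,140),(4,470,240),(4,350,180)],
pale=[(3,112,160),(3,167,180),(3,140,110)],red=[(3,392,160),(4,220,150)],green=[(3,505,150),(4,333,150)],brown=[(4,436,220),(4,495,220)])
for n,l in P.items(): print(n,[(i,tuple(int(c) for c in H[i][y,x])) for i,x,y in l])
# crops montage
c=lambda i,x0,x1,y0,y1,s:cv2.resize(I[i][y0:y1,x0:x1],None,fx=s,fy=s,interpolation=cv2.INTER_CUBIC)
cr=[c(2,80,150,160,300,2),c(2,180,250,160,300,2),c(2,280,350,160,300,2),c(2,380,450,160,300,2)]
cr2=[c(3,95,175,95,235,2),c(1,120,190,160,300,2),c(1,215,305,160,300,2),c(1,20,90,160,300,2)]
cv2.imwrite("pics/m.png",np.vstack([np.pad(np.hstack(r),((0,0),(0,640-np.hstack(r).shape[1]),(0,0))) for r in (cr,cr2)]))
```

```text
orange [(1, (10, 169, 190)), (1, (10, 173, 90)), (1, (10, 170, 194)), (2, (11, 157, 188)), (2, (10, 165, 94)), (2, (11, 154, 215))]
white [(1, (17, 20, 254)), (1, (15, 29, 123)), (2, (24, 23, 156)), (2, (23, 17, 251)), (2, (18, 26, 167))]
plate [(1, (30, 7, 219)), (1, (30, 10, 129)), (2, (30, 7, 218)), (2, (15, 99, 200))]
strop [(2, (17, 137, 104)), (2, (36, 101, 109)), (2, (16, 106, 113)), (2, (16, 106, 116)), (2, (10, 163, 117))]
bench [(1, (14, 104, 194)), (2, (15, 94, 195)), (1, (15, 107, 196)), (2, (14, 108, 118)), (3, (15, 92, 171)), (2, (14, 133, 117))]
cork [(3, (18, 100, 211)), (3, (17, 107, 196)), (3, (18, 101, 209)), (3, (18, 99, 219)), (4, (17, 105, 195)), (4, (17, 104, 199)), (4, (18, 99, 219)), (4, (17, 113, 124))]
pale [(3, (18, 89, 236)), (3, (17, 102, 180)), (3, (20, 118, 196))]
red [(3, (3, 156, 95)), (4, (13, 116, 163))]
green [(3, (68, 107, 110)), (4, (68, 82, 133))]
brown [(4, (10, 143, 123)), (4, (11, 144, 131))]
```

View pics/m.png

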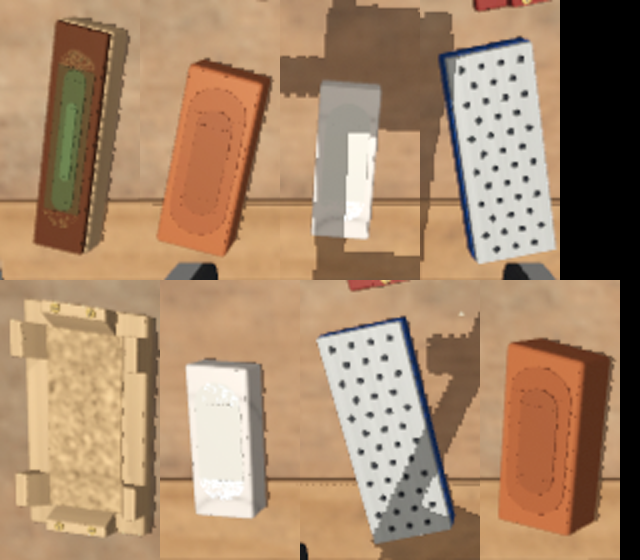

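The montage shows the top faces clearly separated from their side faces. In w1 the white top is at about (151,240). The pale floor in w3 spans x 119–156, y 117–210. Now masks, ray casts and rectangles, with heights triangulated.

```bash
cat > meas.py <<'E'
from h import *
import pickle
W={};H={}
def load(i):
    W[i]=cam("wrist",pickle.load(open(f"w{i}.pkl","rb")))
    H[i]=cv2.cvtColor(cv2.medianBlur(cv2.imread(f"pics/w{i}.png"),3),cv2.COLOR_BGR2HSV)
def blob(m,seed=None,close=0):
    m=m.astype(np.uint8)
    if close:m=cv2.morphologyEx(m,cv2.MORPH_CLOSE,np.ones((close,close)))
    m=cv2.morphologyEx(m,cv2.MORPH_OPEN,np.ones((3,3)))
    c,_=cv2.findContours(m,cv2.RETR_EXTERNAL,cv2.CHAIN_APPROX_NONE)
    return max(c,key=cv2.contourArea)[:,0,:]
def roi(m,r):
    z=np.zeros_like(m);x0,x1,y0,y1=r;z[y0:y1,x0:x1]=m[y0:y1,x0:x1];return z
def rect(i,c,z):
    p=plane(W[i],c,z)[:,:2]
    (cx,cy),(a,b),_=r=cv2.minAreaRect((p*1000).astype(np.float32))
    q=cv2.boxPoints(r)/1000
    e=q[1]-q[0] if np.linalg.norm(q[1]-q[0])>np.linalg.norm(q[2]-q[1]) else q[2]-q[1]
    if e[0]<0:e=-e
    ctr=np.array([cx,cy])/1000
    return ctr,sorted((a,b)),np.arctan2(e[1],e[0]),proj(W[i],np.r_[ctr,z])[0]
def both(n,i,ci,j,cj,z):
    A=rect(i,ci,z);B=rect(j,cj,z)
    T=tri(W[i],A[3],W[j],B[3])[0]
    for R in(A,B):print(n,R[0],np.array(R[1]),"yaw %.3f"%R[2])
    print("   tri",T)
E
cat > m1.py <<'E'
from meas import *
for i in(1,2,3,4):load(i)
f=lambda i:[H[i][...,k].astype(int) for k in range(3)]
def orange(i):h,s,v=f(i);return (h<14)&(h>7)&(s>135)&(v>140)
def grey(v0):return lambda i:(f(i)[1]<45)&(f(i)[2]>v0)
def cork(i):h,s,v=f(i);return (h>=14)&(h<=22)&(s>75)&(s<135)&(v>95)
both("orange",1,blob(roi(orange(1),(20,95,180,295))),2,blob(roi(orange(2),(180,250,180,295))),.026)
both("white",1,blob(roi(grey(190)(1),(125,185,190,290)),close=5),2,blob(roi(grey(120)(2),(288,340,190,290)),close=5),.022)
both("plate",1,blob(roi(grey(90)(1),(215,300,170,298)),close=9),2,blob(roi(grey(90)(2),(385,455,170,298)),close=9),.024)
h,s,v=f(2);c=blob(roi(((h<14)&(s>130)&(v<150))|((h>25)&(h<60)&(v<150)),(85,145,160,295)),close=5)
print("strop",rect(2,c,.022))
fl={}
for n,ri,rj in(("red",(382,455,80,240),(205,292,80,240)),("green",(493,568,95,232),(318,394,95,232))):
    both(n,3,blob(roi(cork(3),ri)),4,blob(roi(cork(4),rj)),.014)
print("brown",rect(4,blob(roi(cork(4),(430,502,160,300))),.014))
print("pale",rect(3,np.array([(119,117),(156,117),(119,210),(156,210)]),.014))
E
python3 m1.py
```

```text
orange [0.4242 0.1061] [ 46.3208 120.6233] yaw -0.287
orange [0.424  0.1069] [ 45.8421 119.6452] yaw -0.276
   tri [0.4236 0.1074 0.0246]
white [ 0.4226 -0.0179] [37.2212 98.8216] yaw -0.081
white [ 0.4239 -0.0175] [ 37.2698 101.7129] yaw -0.080
   tri [ 0.423  -0.0175  0.0212]
plate [ 0.4285 -0.1558] [ 52.4991 139.9598] yaw 0.207
plate [ 0.4205 -0.1547] [ 55.9869 159.1112] yaw 0.208
   tri [ 0.4239 -0.1551  0.0221]
strop (array([0.4367, 0.2309]), [32.483699798583984, 149.54006958007812], np.float32(-0.26816), array([114.8631, 231.1192]))
red [ 0.6143 -0.1507] [ 40.129  158.3566] yaw 0.195
red [ 0.6144 -0.1508] [ 40.6163 158.4225] yaw 0.199
   tri [ 0.6143 -0.1508  0.0138]
green [ 0.611  -0.2809] [ 52.7468 126.7472] yaw 0.063
green [ 0.6112 -0.2808] [ 51.9814 126.5396] yaw 0.067
   tri [ 0.6111 -0.2808  0.0142]
brown (array([ 0.522 , -0.4222]), [61.62623596191406, 147.90077209472656], np.float32(0.10934918), array([465.9594, 237.018 ]))
pale (array([0.6127, 0.1955]), [46.274314880371094, 117.5675048828125], np.float32(-0.13229695), array([136.8247, 165.1974]))
```

Floors and pieces agree between views to about 1 mm. The text's dimensions check too. First plate → brown holder.

```bash
python3 -m crank '[0.85,-0.115,-0.065,0,0,0,0, 0.85,-0.115,-0.065,0,0,0,0, 0.85,-0.115,-0.065,0,0,0,0, 0.85,0,0,0.15,0,0,-0.207, 0.85,0,0,0.15,0,0,-0.207, 0.85,0,0,0.15,0,0,0, 0.85,0,0,0,0,0,0, 0.85,0,0,0,0,0,0]' 60; python3 snap.py w5
```

```text
clock: 4.72
ee_pos: [0.4314, -0.1557, 0.1094]
tcp_rot: [[0.978, 0.207, 0.003], [0.207, -0.978, -0.001], [0.003, 0.002, -1.0]]
contact_force: [0.7, 0.1, 1.1]
grip_width: 0.0726
finger_force: 0.0
4.725 [ 0.4314 -0.1557  0.1094] [0.9783 0.2074 0.0031] 0.02514005036478295
```

View pics/w5.png

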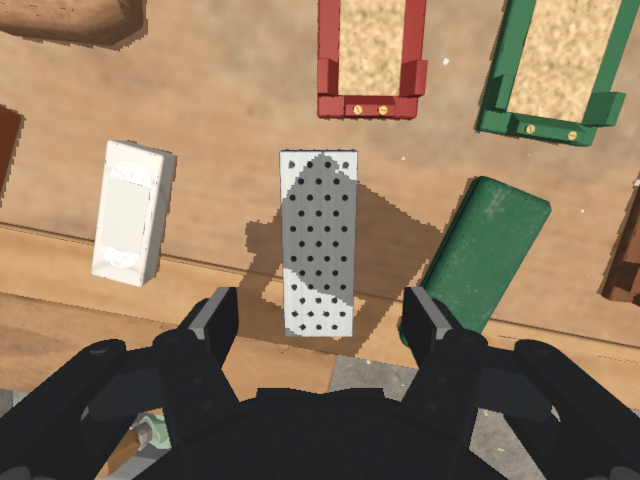

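w5 shows the plate centred and aligned between the fingers (rows 150–335, x≈320), and the case is clear of the right finger. I'll descend and grip.

```bash
python3 -m crank '[0.85,0,0,0.12,0,0,0, 0.85,0,0,0.12,0,0,0, 0.85,0,0,0.025,0,0,0, 0.85,0,0,0,0,0,0, 0,0,0,0,0,0,0, 0,0,0,0,0,0,0, 0,0,0,0,0,0,0, 0,0,0,0,0,0,0]' 60; python3 -m crank '[0,0,0,0,0,0,0, 0,0,0,-0.05,0,0,0, 0,0,0,-0.1,0,0,0, 0,0,0,-0.1,0,0,0, 0,0,0,0,0,0,0]'
```

```text
clock: 5.78
ee_pos: [0.4315, -0.1563, 0.0036]
tcp_rot: [[0.978, 0.206, 0.004], [0.206, -0.979, -0.002], [0.004, 0.002, -1.0]]
contact_force: [-0.6, 0.9, 7.9]
grip_width: 0.0524
finger_force: 62.7
clock: 6.4
ee_pos: [0.4322, -0.1567, 0.1049]
tcp_rot: [[0.978, 0.206, 0.008], [0.206, -0.978, -0.003], [0.008, 0.005, -1.0]]
contact_force: [-0.1, 0.7, -4.0]
grip_width: 0.052
finger_force: 65.5
```

Run:
```python
from meas import *
load(5)
print(rect(5,np.array([(280,151),(357,151),(285,336),(352,336)]),.024))
print(rect(5,np.array([(280,151),(357,151),(285,336),(352,336)]),.0225))
```

```text
(array([ 0.4274, -0.1557]), [51.644081115722656, 137.89674377441406], np.float32(0.20770875), array([318.5345, 250.5158]))
(array([ 0.4269, -0.1558]), [51.983177185058594, 138.8021697998047], np.float32(0.20770918), array([318.5345, 250.5158]))
```

```bash
python3 -m crank '[0,0,0,0,0,0,0.197, 0,0.032,0.137,0,0,0,0, 0,0.032,0.137,0,0,0,0, 0,0.032,0.137,0,0,0,0, 0,0.032,0.137,0,0,0,0, 0,0.032,0.137,0,0,0,0, 0,0,0,0.1,0,0,0, 0,0,0,0,0,0,0]'; python3 -m crank '[0,0,0,0,0,0,0]';  python3 snap.py w6
```

```text
clock: 7.4
ee_pos: [0.52, -0.4189, 0.0561]
tcp_rot: [[0.994, 0.108, -0.009], [0.108, -0.994, 0.008], [-0.008, -0.009, -1.0]]
contact_force: [-0.7, -0.1, -4.3]
grip_width: 0.0519
finger_force: 65.4
clock: 7.52
ee_pos: [0.5232, -0.4205, 0.0612]
tcp_rot: [[0.994, 0.11, -0.001], [0.11, -0.994, 0.001], [-0.001, -0.001, -1.0]]
contact_force: [0.2, -0.9, -3.3]
grip_width: 0.0523
finger_force: 65.5
7.525 [ 0.5232 -0.4205  0.0612] [ 0.994   0.1095 -0.0007] 0.026144341327481762
```

View pics/w6.png

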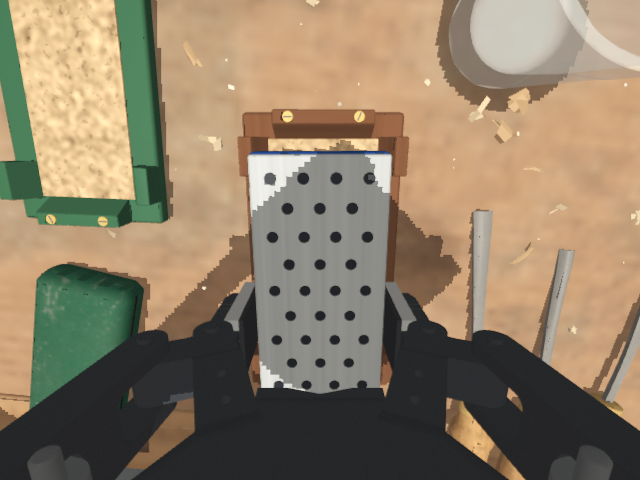

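w6 shows the plate square above the brown holder, with the far stop at rows 112–150. I'll fine-shift, lower, check contact, then release.

```bash
python3 -m crank '[0,0.005,0.003,0.05,0,0,0, 0,0,0,0.03,0,0,0, 0,0,0,0.015,0,0,0, 0,0,0,0.013,0,0,0, 0,0,0,0,0,0,0]'
```

```text
clock: 8.2
ee_pos: [0.5257, -0.4223, 0.0182]
tcp_rot: [[0.994, 0.109, 0.0], [0.109, -0.994, -0.0], [0.0, 0.0, -1.0]]
contact_force: [-0.4, 0.2, -3.4]
grip_width: 0.0524
finger_force: 65.5
```

```bash
python3 -m crank '[0,0,0,0.003,0,0,0, 0,0,0,0,0,0,0, 0.75,0,0,0,0,0,0, 0.75,0,0,0,0,0,0, 0.75,0,0,0,0,0,0, 0.75,0,0,-0.08,0,0,0, 0.75,0,0,-0.15,0,0,0, 0.75,0,0,-0.15,0,0,0]'; python3 -m crank '[0.75,-0.1,0,-0.1,0,0,0, 0.75,0,0,0,0,0,0, 0.75,0,0,0,0,0,0]'; python3 snap.py w7
python3 - <<'E'
from meas import *
load(7)
h,s,v=[H[7][...,k].astype(int) for k in range(3)]
m=(s<45)&(v>90)
c=blob(roi(m,(150,500,20,300)),close=11)
print(rect(7,c,.038), c.min(0),c.max(0))
E
```

```text
clock: 9.2
ee_pos: [0.5253, -0.422, 0.1702]
tcp_rot: [[0.994, 0.109, -0.001], [0.109, -0.994, 0.0], [-0.001, -0.0, -1.0]]
contact_force: [-0.2, -0.6, -0.6]
grip_width: 0.0641
finger_force: 0.0
clock: 9.57
ee_pos: [0.4856, -0.4262, 0.2083]
tcp_rot: [[0.994, 0.109, -0.0], [0.109, -0.994, 0.001], [-0.0, -0.001, -1.0]]
contact_force: [-0.3, -0.6, -0.1]
grip_width: 0.064
finger_force: 0.0
9.575 [ 0.4856 -0.4262  0.2083] [ 0.9941  0.1087 -0.0002] 0.029021728935162357
(array([ 0.5214, -0.4231]), [52.78172302246094, 136.76544189453125], np.float32(0.11059915), array([320.9848, 181.8765])) [291 103] [351 252]
```

The plate is seated, at (0.5214,-0.4231) against the floor's (0.522,-0.4222). Next the orange stone.

```bash
python3 -m crank '[0.75,0,0,0,0,0,0.26, 0.75,0,0,0,0,0,0.26, 0.75,0,0,0,0,0,0.26, 0.75,-0.052,-0.124,0,0,0,0, 0.75,-0.052,-0.124,0,0,0,0, 0.75,-0.052,-0.124,0,0,0,0, 0.75,-0.052,-0.124,0,0,0,0, 0.75,-0.052,-0.124,0,0,0,0]' | head -2; python3 -m crank '[0.75,-0.052,-0.124,0,0,0,0, 0.75,-0.052,-0.124,0,0,0,0, 0.75,-0.052,-0.124,0,0,0,0, 0.75,-0.052,-0.124,0,0,0,0, 0.75,-0.052,-0.124,0,0,0,0, 0.75,0,0,0,0,0,0, 0.75,0,0,0,0,0,0]'; python3 snap.py w8
cat > m8.py <<'E'
from meas import *
load(2);load(8)
h,s,v=[H[8][...,k].astype(int) for k in range(3)]
c=blob((h<14)&(h>7)&(s>135)&(v>140)&(np.indices(h.shape)[1]>200)&(np.indices(h.shape)[1]<440))
print(rect(8,c,.026),c.min(0),c.max(0))
h,s,v=[H[2][...,k].astype(int) for k in range(3)];S=lambda h,s,v:((h<14)&(s>130)&(v<150))|((h>25)&(h<60)&(v<150))
c2=blob(roi(S(h,s,v),(85,145,160,295)),close=5)
h,s,v=[H[8][...,k].astype(int) for k in range(3)]
c=blob(roi(S(h,s,v),(0,230,60,330)),close=5);print(c.min(0),c.max(0))
both("strop",2,c2,8,c,.022)
E
python3 m8.py
```

```text
clock: 10.62
ee_pos: [0.4541, -0.1571, 0.2071]
clock: 11.5
ee_pos: [0.423, 0.1077, 0.2078]
tcp_rot: [[0.961, -0.276, -0.002], [-0.276, -0.961, -0.001], [-0.002, 0.002, -1.0]]
contact_force: [0.3, -0.1, 0.8]
grip_width: 0.0643
finger_force: 0.0
11.5 [0.423  0.1077 0.2078] [ 0.9612 -0.2757 -0.0019] 0.03546271207148822
(array([0.4689, 0.0945]), [27.131851196289062, 45.24934387207031], np.float32(1.3335292), array([319.5208, 167.7829])) [296 153] [343 183]
[175 162] [220 303]
strop [0.4367 0.2308] [ 32.4826 149.5358] yaw -0.268
strop [0.4366 0.2318] [ 32.7211 148.4974] yaw -0.267
   tri [0.4358 0.2336 0.0177]
```

View pics/w8.png

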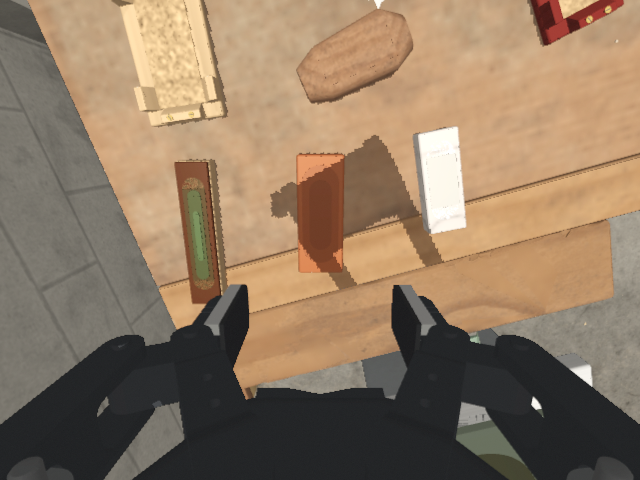

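w8 shows the orange stone square between the fingers (x 297–344, rows 153–272), with clear space either side. I'll grip it.

```bash
python3 - <<'E'
from meas import *
load(8);print(rect(8,np.array([(297,153),(344,153),(298,272),(343,272)]),.026))
E
python3 -m crank '[0.75,0.003,0.002,0.15,0,0,0, 0.75,0,0,0.15,0,0,0, 0.75,0,0,0.14,0,0,0, 0.75,0,0,0.066,0,0,0, 0.75,0,0,0,0,0,0, 0,0,0,0,0,0,0, 0,0,0,0,0,0,0, 0,0,0,0,0,0,0]' 60; python3 -m crank '[0,0,0,0,0,0,0, 0,0,0,0,0,0,0, 0,0,0,-0.05,0,0,0, 0,0,0,-0.1,0,0,0, 0,0,0,-0.1,0,0,0, 0,0,0,0,0,0,0]'
```

```text
(array([0.4242, 0.1062]), [46.70559310913086, 119.61622619628906], np.float32(-0.28001687), array([320.5837, 215.3859]))
clock: 12.55
ee_pos: [0.4253, 0.1065, 0.0077]
tcp_rot: [[0.961, -0.277, 0.003], [-0.277, -0.961, 0.0], [0.003, -0.001, -1.0]]
contact_force: [0.4, -2.4, 4.3]
grip_width: 0.0447
finger_force: 62.9
clock: 13.3
ee_pos: [0.4261, 0.1072, 0.109]
tcp_rot: [[0.961, -0.277, 0.007], [-0.277, -0.961, 0.002], [0.006, -0.004, -1.0]]
contact_force: [0.5, 0.6, -4.2]
grip_width: 0.0445
finger_force: 62.6
```

```bash
python3 -m crank '[0,0,0,0,0,0,-0.23, 0,0,0,0,0,0,-0.23, 0,0,0,0,0,0,-0.23, 0,0,0.15,0,0,0,0, 0,0,0.15,0,0,0,0, 0,0,0.15,0,0,0,0, 0,0,0.15,0,0,0,0, 0,0.11,0.1,0,0,0,0]'|head -2; python3 -m crank '[0,0.11,0.1,0,0,0,0, 0,0.11,0.1,0,0,0,0, 0,0.071,0.098,0,0,0,0, 0,0,0,0.06,0,0,0, 0,0,0,0.05,0,0,0, 0,0,0,0,0,0,0, 0,0,0,0,0,0,0]'; python3 snap.py w9
```

```text
clock: 14.3
ee_pos: [0.4825, -0.1716, 0.1045]
clock: 15.18
ee_pos: [0.6099, -0.2813, 0.0621]
tcp_rot: [[0.998, 0.064, -0.001], [0.064, -0.998, 0.0], [-0.001, -0.0, -1.0]]
contact_force: [1.2, -0.4, -2.9]
grip_width: 0.0447
finger_force: 62.9
15.175 [ 0.6099 -0.2813  0.0621] [ 0.9979  0.0644 -0.0005] 0.019340687494916336
```

View pics/w9.png

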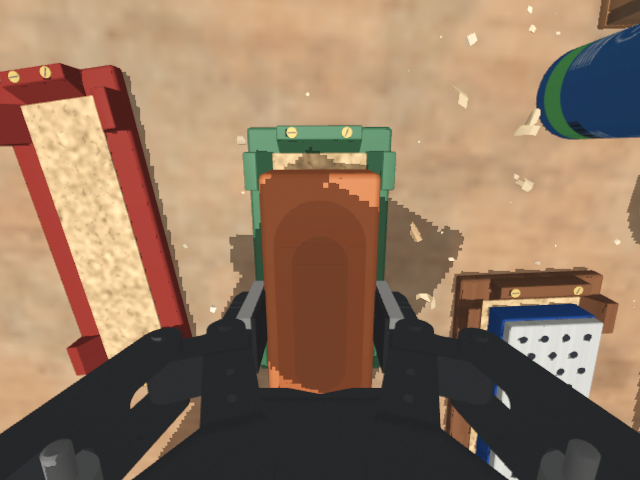

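w9 shows the orange stone square over the green holder. I'll lower it.

```bash
python3 -m crank '[0,0.005,-0.001,0.05,0,0,0, 0,0,0,0.03,0,0,0, 0,0,0,0.015,0,0,0, 0,0,0,0.003,0,0,0, 0,0,0,0,0,0,0]'
```

```text
clock: 15.85
ee_pos: [0.6122, -0.2811, 0.0235]
tcp_rot: [[0.998, 0.064, 0.001], [0.064, -0.998, -0.0], [0.001, 0.0, -1.0]]
contact_force: [-0.4, 0.1, -3.6]
grip_width: 0.0449
finger_force: 62.9
```

```bash
python3 -m crank '[0,0,0,0.004,0,0,0, 0,0,0,0,0,0,0]'; python3 -m crank '[0,0,0,0.003,0,0,0, 0,0,0,0,0,0,0]'
```

```text
clock: 16.1
ee_pos: [0.612, -0.281, 0.022]
tcp_rot: [[0.998, 0.064, 0.0], [0.064, -0.998, -0.0], [0.0, 0.0, -1.0]]
contact_force: [-0.3, 0.2, -2.5]
grip_width: 0.0444
finger_force: 62.9
clock: 16.35
ee_pos: [0.612, -0.281, 0.0218]
tcp_rot: [[0.998, 0.064, 0.001], [0.064, -0.998, -0.0], [0.001, 0.0, -1.0]]
contact_force: [-3.2, 1.1, 5.7]
grip_width: 0.0443
finger_force: 63.8
```

```bash
python3 -m crank '[0.65,0,0,0,0,0,0, 0.65,0,0,0,0,0,0, 0.65,0,0,0,0,0,0, 0.65,0,0,-0.08,0,0,0, 0.65,0,0,-0.15,0,0,0, 0.65,-0.1,0,-0.11,0,0,0, 0.65,-0.1,0,-0.11,0,0,0, 0.65,0,0,0,0,0,0]'|head -2; python3 -m crank '[0.65,0,0,0,0,0,0, 0.65,0,0,0,0,0,0]';python3 snap.py w10
python3 - <<'E'
from meas import *
load(10)
h,s,v=[H[10][...,k].astype(int) for k in range(3)]
m=(h<14)&(h>7)&(s>135)&(v>60)
c=blob(roi(m,(220,420,20,300)),close=11)
print(rect(10,c,.040), c.min(0),c.max(0))
E
```

```text
clock: 17.35
ee_pos: [0.5318, -0.2872, 0.2051]
clock: 17.6
ee_pos: [0.5322, -0.2856, 0.1987]
tcp_rot: [[0.998, 0.065, -0.002], [0.065, -0.998, 0.001], [-0.002, -0.002, -1.0]]
contact_force: [0.4, 0.3, 0.1]
grip_width: 0.0558
finger_force: 0.0
17.6 [ 0.5322 -0.2856  0.1987] [ 0.9979  0.0648 -0.0022] 0.006993997973545232
(array([ 0.6102, -0.2812]), [46.12612533569336, 118.97016143798828], np.float32(0.07417564), array([320.8636, 133.399 ])) [293  57] [348 202]
```

The orange stone is seated, with centre error about 1 mm. Now the strop.

```bash
python3 -m crank '[0.65,0,0,0,0,0,0.221, 0.65,0,0,0,0,0,0.221, 0.65,0,0,0,0,0,0.221, 0.65,-0.057,-0.118,0,0,0,0, 0.65,-0.057,-0.118,0,0,0,0, 0.65,-0.057,-0.118,0,0,0,0, 0.65,-0.057,-0.118,0,0,0,0, 0.65,-0.057,-0.118,0,0,0,0]' | head -2; python3 -m crank '[0.65,-0.057,-0.118,0,0,0,0, 0.65,-0.057,-0.118,0,0,0,0, 0.65,-0.057,-0.118,0,0,0,0, 0.65,-0.057,-0.118,0,0,0,0, 0.65,-0.057,-0.118,0,0,0,0, 0.65,0,0,0,0,0,0, 0.65,0,0,0,0,0,0]'; python3 snap.py w11
python3 - <<'E'
from meas import *
load(11);load(2)
S=lambda i:(lambda h,s,v:((h<14)&(s>130)&(v<150))|((h>25)&(h<60)&(v<150)))(*[H[i][...,k].astype(int) for k in range(3)])
c=blob(roi(S(11),(270,370,80,340)),close=7);print(c.min(0),c.max(0))
both("strop",2,blob(roi(S(2),(85,145,160,295)),close=5),11,c,.022)
E
```

```text
clock: 18.65
ee_pos: [0.4842, -0.0265, 0.1995]
clock: 19.52
ee_pos: [0.4367, 0.2292, 0.1996]
tcp_rot: [[0.965, -0.263, -0.002], [-0.263, -0.965, -0.001], [-0.001, 0.002, -1.0]]
contact_force: [0.0, 0.2, -0.4]
grip_width: 0.0558
finger_force: 0.0
19.525 [0.4367 0.2292 0.1996] [ 0.9648 -0.2631 -0.0011] 0.029695629192723266
[301 164] [333 288]
strop [0.4367 0.2308] [ 32.4827 149.5361] yaw -0.268
strop [0.4264 0.2348] [ 31.1781 125.7957] yaw -0.265
   tri [0.4301 0.2353 0.0159]
```

View pics/w11.png

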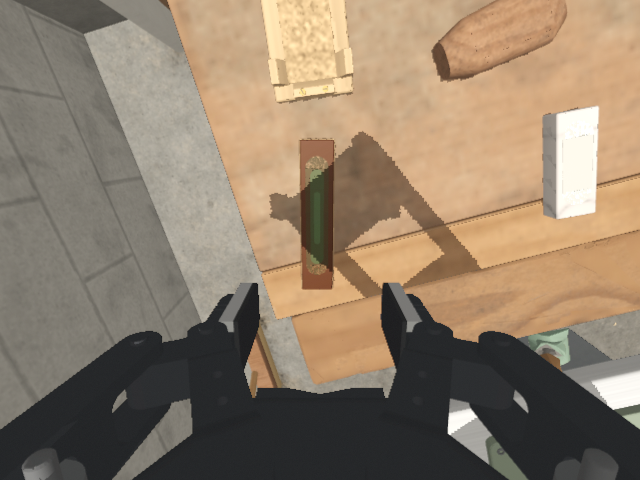

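w11 shows the strop's top with corners near (300,140), (334,140), (302,289) and (332,289), shaded at the top by the hand, which cut the mask short.

Run:
```python
from meas import *
load(11);load(2)
c=np.array([(300,140),(334,140),(302,289),(332,289)])
A=rect(11,c,.022);print(A)
print(tri(W[2],proj(W[2],[.4367,.2308,.022]),W[11],A[3][None]))
```

```text
(array([0.4363, 0.2318]), [31.292301177978516, 148.529052734375], np.float32(-0.2679945), array([317.0289, 219.022 ]))
[[0.4361 0.2319 0.0202]]
```

```bash
python3 -m crank '[0.65,-0.002,-0.0055,0.15,0,0,0, 0.65,0,0,0.15,0,0,0, 0.65,0,0,0.13,0,0,0, 0.65,0,0,0.057,0,0,0, 0.65,0,0,0,0,0,0, 0,0,0,0,0,0,0, 0,0,0,0,0,0,0, 0,0,0,0,0,0,0]' 60; python3 -m crank '[0,0,0,0,0,0,0, 0,0,0,0,0,0,0]'; python3 -m crank '[0,0,0,-0.05,0,0,0, 0,0,0,-0.1,0,0,0, 0,0,0,-0.13,0,0,0, 0,0,0,0,0,0,0]'
```

```text
clock: 20.58
ee_pos: [0.4378, 0.2319, 0.0072]
tcp_rot: [[0.965, -0.264, 0.003], [-0.264, -0.965, 0.001], [0.003, -0.002, -1.0]]
contact_force: [0.1, -2.9, 6.4]
grip_width: 0.0324
finger_force: 60.4
clock: 20.82
ee_pos: [0.4378, 0.2319, 0.0072]
tcp_rot: [[0.965, -0.264, 0.003], [-0.264, -0.965, 0.001], [0.003, -0.002, -1.0]]
contact_force: [1.5, -2.0, 7.4]
grip_width: 0.0322
finger_force: 60.4
clock: 21.32
ee_pos: [0.4391, 0.2331, 0.1218]
tcp_rot: [[0.965, -0.264, 0.009], [-0.264, -0.965, 0.004], [0.007, -0.007, -1.0]]
contact_force: [0.0, -0.2, -2.2]
grip_width: 0.0321
finger_force: 60.0
```

Run:
```python
from meas import *
for i in(3,4):load(i)
a=cam("scene");b=cam("side")
print(tri(a,(240,182),b,(228,192)), tri(a,(292,238),b,(270,258)))
# heap right boundary per row in w3, w4
for i,(x0,x1) in((3,(230,400)),(4,(0,200))):
    m=(H[i][...,1]<60)&(H[i][...,2]>90)
    for r in range(20,200,30):
        c=np.where(m[r,x0:x1])[0]+x0
        if len(c): print(i,r,c.max(),[plane(W[i],(c.max(),r),z)[0][:2] for z in(0,.08,.15)])
```

```text
[[ 0.7198 -0.0092  0.1541]] [[ 0.5964 -0.0267  0.0233]]
3 20 380 [array([ 0.7719, -0.0955]), array([ 0.7463, -0.0827]), array([ 0.7239, -0.0716])]
3 50 380 [array([ 0.7415, -0.0969]), array([ 0.7216, -0.0839]), array([ 0.7042, -0.0725])]
3 80 377 [array([ 0.7098, -0.0948]), array([ 0.6958, -0.0822]), array([ 0.6835, -0.0712])]
3 110 366 [array([ 0.6766, -0.0831]), array([ 0.6688, -0.0726]), array([ 0.662 , -0.0635])]
3 140 354 [array([ 0.642 , -0.0695]), array([ 0.6406, -0.0616]), array([ 0.6394, -0.0547])]
3 170 331 [array([ 0.6057, -0.0414]), array([ 0.6111, -0.0387]), array([ 0.6158, -0.0364])]
4 20 179 [array([ 0.7729, -0.0738]), array([ 0.7471, -0.1034]), array([ 0.7246, -0.1294])]
4 50 174 [array([ 0.7424, -0.0646]), array([ 0.7223, -0.0959]), array([ 0.7047, -0.1234])]
4 80 172 [array([ 0.7106, -0.0585]), array([ 0.6964, -0.091 ]), array([ 0.684 , -0.1194])]
4 110 186 [array([ 0.6773, -0.0715]), array([ 0.6693, -0.1016]), array([ 0.6623, -0.1279])]
4 140 175 [array([ 0.6425, -0.0542]), array([ 0.641 , -0.0875]), array([ 0.6396, -0.1166])]
4 170 157 [array([ 0.6061, -0.0272]), array([ 0.6113, -0.0655]), array([ 0.6159, -0.099 ])]
```

```bash
python3 -m crank '[0,0,0,0,0,0,-0.31, 0,0,0,0,0,0,-0.31, 0,0,0,0,0,0,-0.31, 0,0,0.147,0,0,0,0, 0,0,0.147,0,0,0,0, 0,0,0.147,0,0,0,0, 0,0,0.147,0,0,0,0, 0,0,0.147,0,0,0,0]'|head -2; python3 -m crank '[0,0,0.145,0,0,0,0, 0,0,0.145,0,0,0,0, 0,0.123,0,0,0,0,0, 0,0.123,0,0,0,0,0, 0,0,0,0.08,0,0,0, 0,0,0,0.05,0,0,0, 0,0,0,0,0,0,0, 0,0,0,0,0,0,0]'; python3 snap.py w12
```

```text
clock: 22.32
ee_pos: [0.4937, -0.0582, 0.1166]
clock: 23.32
ee_pos: [0.6138, -0.151, 0.0659]
tcp_rot: [[0.98, 0.197, 0.0], [0.197, -0.98, -0.0], [0.0, 0.0, -1.0]]
contact_force: [0.3, -0.4, -0.6]
grip_width: 0.0325
finger_force: 60.1
23.325 [ 0.6138 -0.151   0.0659] [0.9805 0.1965 0.0003] 0.017088664195538047
```

View pics/w12.png

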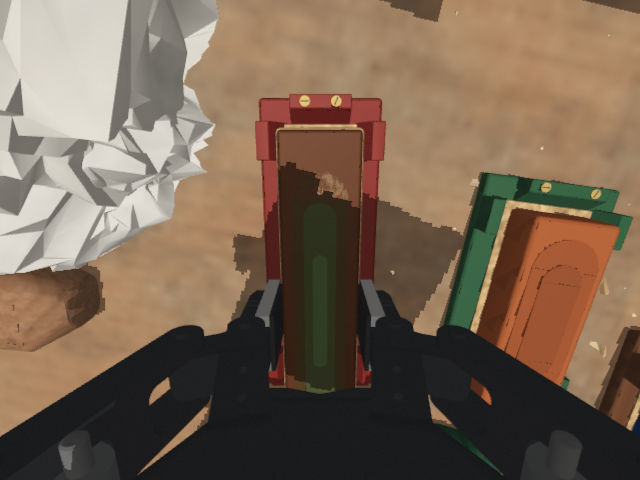

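w12 shows the strop square over the red holder, with the heap well left of the hand. I'll lower it.

```bash
python3 -m crank '[0,0.004,-0.001,0.05,0,0,0, 0,0,0,0.04,0,0,0, 0,0,0,0.014,0,0,0, 0,0,0,0.003,0,0,0, 0,0,0,0,0,0,0]';python3 -m crank '[0,0,0,0.004,0,0,0, 0,0,0,0,0,0,0]'
```

```text
clock: 24.0
ee_pos: [0.6156, -0.1504, 0.0234]
tcp_rot: [[0.98, 0.197, 0.001], [0.197, -0.98, -0.0], [0.001, 0.001, -1.0]]
contact_force: [0.1, -0.8, -1.9]
grip_width: 0.0318
finger_force: 60.2
clock: 24.25
ee_pos: [0.6152, -0.1503, 0.0215]
tcp_rot: [[0.981, 0.197, 0.0], [0.197, -0.981, -0.0], [0.0, 0.0, -1.0]]
contact_force: [1.1, 0.7, -0.4]
grip_width: 0.0322
finger_force: 60.2
```

```bash
python3 -m crank '[0,0,0,0.002,0,0,0, 0.65,0,0,0,0,0,0, 0.65,0,0,0,0,0,0, 0.65,0,0,0,0,0,0, 0.65,0,0,-0.08,0,0,0, 0.65,0,0,-0.15,0,0,0, 0.65,-0.1,0,-0.11,0,0,0, 0.65,-0.1,0,-0.11,0,0,0]'|head -2; python3 -m crank '[0.65,0,0,0,0,0,0, 0.65,0,0,0,0,0,0]';python3 snap.py w13
python3 - <<'E'
from meas import *
load(13)
h,s,v=[H[13][...,k].astype(int) for k in range(3)]
m=((h<14)&(h>6)&(s>125)&(v<150))|((h>25)&(h<60)&(v<150))
c=blob(roi(m,(290,350,10,260)),close=7)
print(rect(13,c,.036), c.min(0),c.max(0))
E
```

```text
clock: 25.25
ee_pos: [0.5359, -0.166, 0.2019]
clock: 25.5
ee_pos: [0.5368, -0.1659, 0.2001]
tcp_rot: [[0.981, 0.196, 0.0], [0.196, -0.981, 0.0], [0.0, -0.0, -1.0]]
contact_force: [0.3, 0.6, -0.4]
grip_width: 0.0552
finger_force: 0.0
25.5 [ 0.5368 -0.1659  0.2001] [0.9806 0.1963 0.0002] 0.03378692500892345
(array([ 0.6146, -0.1519]), [38.05089569091797, 148.72207641601562], np.float32(0.18182471), array([321.6881, 133.0629])) [300  38] [344 216]
```

The strop is seated. Now the white stone.

```bash
python3 -m crank '[0.7,0,0,0,0,0,0.277, 0.7,0,0,0,0,0,0.277, 0.7,-0.0785,-0.0866,0,0,0,0, 0.7,-0.0785,-0.0866,0,0,0,0, 0.7,-0.0785,-0.0866,0,0,0,0, 0.7,-0.0785,-0.0866,0,0,0,0, 0.7,0,0,0,0,0,0, 0.7,0,0,0,0,0,0]'; python3 snap.py w14
python3 - <<'E'
from meas import *
load(14);load(1)
G=lambda i,v0:(H[i][...,1].astype(int)<45)&(H[i][...,2]>v0)
c=blob(roi(G(14,90),(270,370,100,300)),close=5);print(c.min(0),c.max(0))
both("white",1,blob(roi(G(1,190),(125,185,190,290)),close=5),14,c,.022)
E
```

```text
clock: 26.55
ee_pos: [0.4232, -0.0178, 0.1997]
tcp_rot: [[0.997, -0.078, -0.001], [-0.078, -0.997, -0.0], [-0.001, 0.0, -1.0]]
contact_force: [-0.6, 0.2, 0.4]
grip_width: 0.06
finger_force: 0.0
26.55 [ 0.4232 -0.0178  0.1997] [ 0.9969 -0.0781 -0.0009] 0.018770495849453228
[300 167] [339 266]
white [ 0.4226 -0.0179] [37.2209 98.821 ] yaw -0.081
white [ 0.4227 -0.0175] [37.3109 98.8642] yaw -0.080
   tri [ 0.4225 -0.0175  0.0212]
```

```bash
python3 -m crank '[0.7,0,0,0.15,0,0,0, 0.7,0,0,0.15,0,0,0, 0.7,0,0,0.13,0,0,0, 0.7,0,0,0.055,0,0,0, 0.7,0,0,0,0,0,0, 0,0,0,0,0,0,0, 0,0,0,0,0,0,0, 0,0,0,0,0,0,0]' 60; python3 -m crank '[0,0,0,0,0,0,0, 0,0,0,0,0,0,0]'; python3 -m crank '[0,0,0,-0.05,0,0,0, 0,0,0,-0.15,0,0,0, 0,0,0,-0.15,0,0,0, 0,0,0,0,0,0,0]'
```

```text
clock: 27.6
ee_pos: [0.4236, -0.0181, 0.0076]
tcp_rot: [[0.997, -0.079, 0.003], [-0.079, -0.997, -0.0], [0.003, 0.0, -1.0]]
contact_force: [-0.0, -1.6, 2.9]
grip_width: 0.0371
finger_force: 60.8
clock: 27.85
ee_pos: [0.4236, -0.0181, 0.0076]
tcp_rot: [[0.997, -0.079, 0.003], [-0.079, -0.997, -0.001], [0.003, 0.0, -1.0]]
contact_force: [0.8, -1.2, 7.0]
grip_width: 0.0367
finger_force: 61.2
clock: 28.35
ee_pos: [0.4254, -0.018, 0.1507]
tcp_rot: [[0.997, -0.079, 0.011], [-0.079, -0.997, -0.001], [0.011, -0.0, -1.0]]
contact_force: [-0.1, -0.4, -2.2]
grip_width: 0.0366
finger_force: 61.2
```

```bash
python3 -m crank '[0,0.018,-0.135,0,0,0,0, 0,0.018,-0.135,0,0,0,0, 0,0.018,-0.135,0,0,0,0, 0,0.018,-0.135,0,0,0,0, 0,0,0,0,0,0,0, 0,0,0,0,0,0,0]'; python3 snap.py w15
python3 - <<'E'
import cv2
im=cv2.imread("pics/w15.png")[0:240,200:440]; cv2.imwrite("pics/c15.png",cv2.resize(im,(600,600),interpolation=cv2.INTER_CUBIC))
E
```

```text
clock: 29.1
ee_pos: [0.4669, 0.1945, 0.145]
tcp_rot: [[0.997, -0.078, -0.003], [-0.078, -0.997, -0.002], [-0.003, 0.002, -1.0]]
contact_force: [-1.2, -0.2, -1.7]
grip_width: 0.0362
finger_force: 61.4
29.1 [0.4669 0.1945 0.145 ] [ 0.9969 -0.0784 -0.0033] 0.025473395724785488
```

View pics/c15.png

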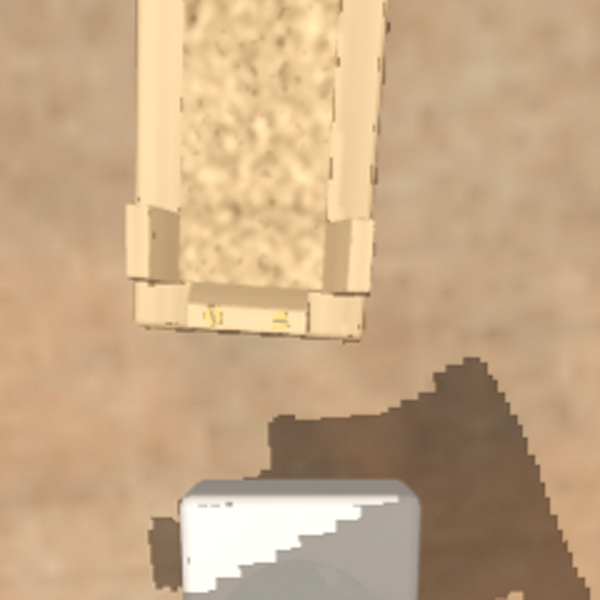

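c15 (2.5×, origin col 200) shows the pale holder's near end: floor near corners at about (179,283) and (325,290), long floor edges from (183,30) and (335,30), and outer near edge from (133,326) to (359,342).

Run:
```python
from meas import *
load(15);load(3)
f=lambda p,z:plane(W[15],np.array(p)/2.5+[200,0],z)[:,:2]
n=f([(179,283),(325,290)],.014);e=n[1]-n[0];print("floor near",n,np.linalg.norm(e),"yaw",np.arctan2(e[1],e[0])+np.pi/2)
for l in([(183,30),(179,280)],[(335,30),(326,280)]):
    p=f(l,.014);d=p[0]-p[1];print("side",p,np.arctan2(d[1],d[0]))
mid=n.mean(0)
for z in(0,.014):
    o=f([(133,326),(359,342)],z);e=o[1]-o[0];print("outer",z,o,np.linalg.norm(e),np.arctan2(e[1],e[0])+np.pi/2)
# w3: outer silhouette of pale wood/floor
h,s,v=[H[3][...,k].astype(int) for k in range(3)]
c=blob(roi((h>=16)&(h<24)&(v>150)&(s>60),(85,185,90,235)),close=7);print(c.min(0),c.max(0));print(rect(3,c,.014),rect(3,c,.02))
```

```text
floor near [[0.5613 0.2241]
 [0.5558 0.1794]] 0.045022472097312985 yaw -0.12329003428734975
side [[0.6287 0.215 ]
 [0.5622 0.224 ]] -0.13429267562828953
side [[0.6254 0.1716]
 [0.5586 0.1789]] -0.10811941267479437
outer 0 [[0.5507 0.2424]
 [0.5399 0.1688]] 0.07438861696309995 -0.14584027522054566
outer 0.014 [[0.5499 0.2398]
 [0.5396 0.1698]] 0.070768049918639 -0.1458402752205461
[85 90] [184 234]
(array([0.6148, 0.1979]), [119.30304718017578, 178.76304626464844], np.float32(-0.1100975), array([134.6265, 163.4229])) (array([0.6151, 0.1946]), [117.58049011230469, 176.18194580078125], np.float32(-0.110097446), array([134.6265, 163.4229]))
```

Pale floor is at (0.6117,0.1955), yaw −0.125. The wrist camera would come near the bin behind this holder, so I'll half-turn the tool, which is the same grasp with the camera facing the robot.

```bash
python3 -m crank '[0,0,0,0,0,0,-0.344, 0,0,0,0,0,0,-0.344, 0,0,0,0,0,0,-0.344, 0,0,0,0,0,0,-0.344, 0,0,0,0,0,0,-0.344, 0,0,0,0,0,0,-0.344, 0,0,0,0,0,0,-0.344, 0,0,0,0,0,0,-0.344]'|head -2;python3 -m crank '[0,0,0,0,0,0,-0.344, 0,0,0,0,0,0,-0.344, 0,0,0,0,0,0,-0.344, 0,0,0,0,0,0,-0.344, 0,0,0,0,0,0,-0.344, 0,0,0,0,0,0,-0.344, 0,0,0,0,0,0,-0.344, 0,0,0,0,0,0,-0.344]'|head -2;python3 -m crank '[0,0,0,0,0,0,-0.344, 0,0,0,0,0,0,-0.341, 0,0,0,0,0,0,0, 0,0,0,0,0,0,0]'
```

```text
clock: 30.15
ee_pos: [0.4677, 0.1934, 0.1462]
clock: 31.15
ee_pos: [0.4677, 0.1933, 0.1462]
clock: 31.65
ee_pos: [0.468, 0.1943, 0.1464]
tcp_rot: [[-0.992, 0.13, -0.0], [0.13, 0.992, -0.0], [0.0, -0.0, -1.0]]
contact_force: [-0.8, -0.4, -2.0]
grip_width: 0.0361
finger_force: 61.4
```

```bash
python3 -m crank '[0,-0.118,0.0166,0,0,0,0, 0,-0.118,0.0166,0,0,0,0, 0,-0.118,0.0166,0,0,0,0, 0,0,0,0.1,0,0,0, 0,0,0,0.1,0,0,0, 0,0,0,0,0,0,0, 0,0,0,0,0,0,0]'; python3 snap.py w16
```

```text
clock: 32.52
ee_pos: [0.6122, 0.1972, 0.0679]
tcp_rot: [[-0.992, 0.127, 0.002], [0.127, 0.992, 0.001], [-0.002, 0.001, -1.0]]
contact_force: [0.0, 0.1, -1.5]
grip_width: 0.0362
finger_force: 61.4
32.525 [0.6122 0.1972 0.0679] [-0.9919  0.1268 -0.0021] 0.02206469206128181
```

View pics/w16.png

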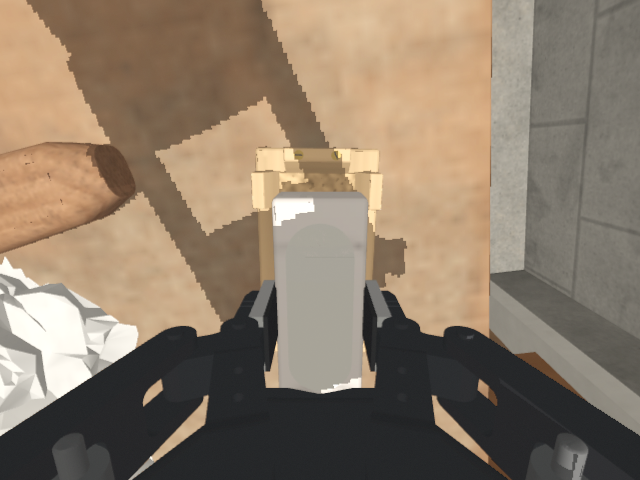

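w16 shows the white stone square over the pale holder (holder x 253–382, stone 273–367), about 1.6 mm off sideways. I'll correct that and lower.

```bash
python3 -m crank '[0,0.004,-0.004,0.05,0,0,0, 0,0,0,0.04,0,0,0, 0,0,0,0.014,0,0,0, 0,0,0,0.004,0,0,0, 0,0,0,0,0,0,0]';python3 -m crank '[0,0,0,0.004,0,0,0, 0,0,0,0,0,0,0]'
```

```text
clock: 33.2
ee_pos: [0.6099, 0.1958, 0.0237]
tcp_rot: [[-0.992, 0.126, 0.001], [0.126, 0.992, 0.0], [-0.001, 0.0, -1.0]]
contact_force: [-0.1, -0.5, -1.8]
grip_width: 0.0363
finger_force: 61.5
clock: 33.45
ee_pos: [0.6095, 0.1957, 0.0218]
tcp_rot: [[-0.992, 0.126, 0.0], [0.126, 0.992, -0.0], [-0.0, 0.0, -1.0]]
contact_force: [-0.3, -0.3, -2.2]
grip_width: 0.0366
finger_force: 61.5
```

```bash
python3 -m crank '[0,0,0,0.003,0,0,0, 0,0,0,0,0,0,0, 0.65,0,0,0,0,0,0, 0.65,0,0,0,0,0,0, 0.65,0,0,0,0,0,0, 0.65,0,0,-0.08,0,0,0, 0.65,0,0,-0.15,0,0,0, 0.65,0,0,-0.15,0,0,0]'|tail -4; python3 -m crank '[0.65,0,0,-0.1,0,0,0, 0.65,0,0,0,0,0,0, 0.65,0,0,0,0,0,0]'; python3 snap.py w17
python3 - <<'E'
from meas import *
load(17)
G=(H[17][...,1].astype(int)<45)&(H[17][...,2]>90)
c=blob(roi(G,(270,370,100,300)),close=5);print(c.min(0),c.max(0))
print(rect(17,c,.036))
E
```

```text
tcp_rot: [[-0.992, 0.126, -0.001], [0.126, 0.992, -0.0], [0.001, -0.0, -1.0]]
contact_force: [0.2, -0.1, -0.1]
grip_width: 0.0553
finger_force: 0.0
clock: 34.83
ee_pos: [0.6088, 0.1955, 0.2114]
tcp_rot: [[-0.992, 0.126, -0.002], [0.126, 0.992, -0.001], [0.002, -0.001, -1.0]]
contact_force: [0.4, 0.3, -0.5]
grip_width: 0.0555
finger_force: 0.0
34.825 [0.6088 0.1955 0.2114] [-0.992   0.1259  0.0016] 0.022948547050807417
[301 169] [339 269]
(array([0.6104, 0.1956]), [37.164241790771484, 99.71372985839844], np.float32(-0.11664252), array([320.0615, 221.0188]))
```

```bash
python3 -c "
from plant import order
print(order.finish_job())"
```

```text
the job is handed in; nothing more can be done
None
```

The job is handed in at about 35 s: the wrist camera put the plate, both stones and the strop each within about 2 mm of its holder's centre after release, and the arm stayed clear of the green case and palm plane; the hand-in returned no verdict.

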